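# Slide a flake on its carrier plate under the low scanner bridge

### The job

Push the flat carrier plate, with the stone flake lying in its well, along the table and under the low scanner bridge until its front edge is fully home against the yellow stop bar at the far end. Push with the fingertips only: keep the plate flat on the table, do not lift it, do not touch the flake or let it hit the bridge, and leave the jar, the stone core and the brush where they are.

Things in the scene. Friction and masses are not known exactly. Their poses are not given: they have to be found in the camera images.
- bridge: Low scanner bridge fixed to the table: white beam on two grey legs. Origin on the table under mid-beam, z up; its +x is the way the plate slides in (world +y, give or take 15 degrees). Tunnel: 124 mm wide (y -62 to 62), 33 mm high, 80 mm deep (x -40 to 40). Legs 16 mm thick, beam top 60 mm up with a 28 by 68 mm scan slit. Beyond it, foot rails 12 mm high run to the stop bar.
- stop (a point): Middle of the near face of the yellow stop bar (12 mm high, across the tunnel's line), 60 mm past the bridge's origin along its x, 6 mm above the table; axes as the bridge's. When the plate is home its front edge lies on this face, its origin is 90 mm before it, with 7 mm of play to each side, and 80 mm of its tail still sticks out in front of the bridge.
- plate: Light grey carrier plate, 180 mm long (x), 110 wide (y), 12 thick, about 0.3 kg, loose, with square vertical edges. Origin at the centre of its underside; +x points to the front edge, which enters first; tail with blue tape at -x. Cork-lined well 72 by 62 mm, floor 5 mm up, centred 30 mm ahead of the origin. Starts before the bridge, up to 30 mm aside and turned up to 0.3 rad from the tunnel's line.
- flake: Dark grey-green domed stone flake, 52 mm across, 22 mm high, loose in the well of the plate; its top is 27 mm above the table, 6 mm under the beam. Origin at the centre of its underside.
- jar: Bystander: small closed glue jar, 38 mm across, 50 mm high, upright. Origin at the centre of its underside.
- core: Bystander: brown stone core, 48 mm across, 40 mm high. Origin at the centre of its underside.
- brush: Bystander: cleaning brush 150 mm long lying along its own x axis beside the bridge, less than 40 mm high. Origin under its middle.
There are look-alikes about, which are no part of the job. What is meant by the bridge is not orange, and is the larger of those in its own colour.

How it is judged:
By the outcome, as a careful person would: the job done as asked, in the order asked, and still so for the second after the job is handed in, with the robot touching nothing.
It also fails if it takes over 61 s, if anything falls off the work surface, if the arm or the gripper's body presses on something with over 40 N, if the wrist force passes 120 N, or if a joint passes its speed limit or range.

### The arm

A 6-joint arm with a two-finger parallel gripper is mounted at the origin on the work surface. World frame = base frame: x ahead of the robot, y to its left, z up, the work surface at z = 0. Lengths are in mm, angles in rad, forces in N, time in s.
With the tool pointing down it reaches from about 275 to 1000 mm from the base axis. Payload 8.4 kg.
Tool frame: the origin (TCP) lies midway between the tips of the shut fingers; the grasp point (between the pads) lies 19 mm behind it; z points along the fingers, y is the line along which they close (so a half turn about z gives the same grasp; the last joint's range is limited). The gripper opens to 85 mm and grips with 20 to 120 N. Pads are 22 mm wide; open, the fingers measure 114 mm over their backs; the gripper's body (76 mm by 85 mm) begins 54 mm behind the grasp point. The pads swing forward as they close: fully open they stand 13 mm farther back than shut.
Start: joints at [1.247, 0.353, 1.633, -0, 1.155, -0.002], TCP at [197.67, 592.92, 231.281] pointing down, gripper open.
Joint ranges: [-2.63, 2.63], [-0.92, 2.1], [0.06, 2.66], [-1.3, 4.44], [0, 2.69], [-3.02, 3.02]. Speed limits (rad/s): [2.22, 2.22, 2.79, 3.14, 3.14, 3.14].

### API

Orientations are given as [roll, pitch, yaw] about the fixed x, y, z axes, in that order (R = Rz(yaw) Ry(pitch) Rx(roll)).
In Python, from rig import r gives the robot as it stands.
- The arm moves only by the shell command python3 -m inch 'ROWS' [OPENING] [FORCE]. ROWS is JSON, a list that holds one entry, the list of rows, each a list of 6 numbers: the shift along the tool's x, y, z scaled (see below), then the turn, a rotation vector about the tool's x, y, z scaled (see below). In form: [[[tx, ty, tz, wx, wy, wz], ...]]. A call has 1 to 8 rows; each row is the pose to reach, as a shift and turn from the pose commanded when the call began, along the tool's axes at that moment, turning the shorter way round; what a row does not reach only later rows make up. The controller multiplies each number of a shift by 20 cm and each number of a turn by pi rad. A row lasts 1/12 s, in which the tool goes at most 41.7 mm and 7.16 degrees, less where a joint would pass 70% of its speed; a pose out of reach is approached as far as the arm can. A call with a number of a shift or a turn outside -1 to 1 is refused whole. A call with a gripper value outside its range is refused whole. OPENING is the gripper's target within -1 to 1 (fully open at 1, half-way at 0, shut at -1), set as the call begins (- or left out, the last holds). The fingers move at their own pace and stop on an object; FORCE is the grip in N (left out, the last holds). Time passes only in rows, so rows that repeat a pose let the fingers close. It gives the time, the measured TCP pose, the force, the opening and the grip force at its end, in the units of the state.
- r.sense(): the state, without advancing time (a new reading comes with each control period).
- r.grab_frame(name): name is "side" or "top" or "wrist"; returns the picture (480x640x3 uint8, red, green, blue); there is no depth.
- r.camera_info(name): a dict with "K" (3x3 intrinsics, pixels), "rvec" (rotation vector, rad) and "tvec" (3), from world to camera coordinates, as OpenCV has them; the wrist camera has in their place "mount" (4x4, takes a point from camera to tool coordinates, whose origin is the TCP and whose axes are the flange's). Camera axes: x right, y down, z forward; pixel columns grow to the right and rows downward; lengths in mm; the calibration is good to about 2 mm. A picture is of the moment at which its call begins: read the wrist's pose just before it. camera_info takes no time and is no camera call.
- r.sign_off(): hands the job in; it is judged then, once.
The state is a dict: "clock": time; "qpos": joint angles; "qvel": joint speeds; "joint_efforts": joint torques, N m; "eef_pos": TCP position; "tcp_rot": TCP orientation; "contact_force": force on the tool from outside, world axes, zero at the start; "wrist_torque": the same for the moment, N m; "opening": opening from 0.0 (shut) to 1.0 (fully open); "grasp_force": force on a finger pad.
Only numpy, scipy, OpenCV 4.12 (cv2) and the standard library are available. Lean on these libraries where they do the work, as an engineer would, in place of code of your own. Each camera call takes 0.05 s, during which the arm holds its last target. There are 200 camera calls.

## Working session

There is one attempt and no reset: what is moved stays moved. The work goes in short steps, Python scripts to look and compute and a shell command to move; the robot and the scene stay as the last step left them, time stands still between calls to the robot, and variables do not carry over. Pictures are saved under pics/ and viewed, at most 10 in all, crops included, and the job is handed in when it is done.

```bash
ls; mkdir -p pics
python3 - <<'E'
from rig import r
import cv2
for n in("top","side"):
    cv2.imwrite(f"pics/{n}0.png",r.grab_frame(n)[:,:,::-1]); print(n,r.camera_info(n))
print(r.camera_info("wrist")); s=r.sense(); print(s)
E
```

```text
pics
top {'K': array([[582.13559956,   0.        , 315.73837424],
       [  0.        , 582.13559956, 243.58098264],
       [  0.        ,   0.        ,   1.        ]]), 'rvec': array([ 1.94683589, -2.26016645,  0.24944713]), 'tvec': array([145.37769075, 505.16944226, 851.46754583])}
side {'K': array([[461.57002316,   0.        , 319.24608964],
       [  0.        , 461.57002316, 247.83412072],
       [  0.        ,   0.        ,   1.        ]]), 'rvec': array([ 2.26100252, -0.69108996,  0.26898752]), 'tvec': array([-363.14343005,  282.72262981,  440.80373321])}
{'K': array([[398.09372016,   0.        , 314.05736928],
       [  0.        , 398.09372016, 239.79829139],
       [  0.        ,   0.        ,   1.        ]]), 'mount': array([[-1.00597619e-03, -9.49650627e-01, -3.13309232e-01,
         8.01805407e+01],
       [ 9.99998415e-01, -4.95075255e-04, -1.71021476e-03,
        -1.06574919e-01],
       [ 1.46899487e-03, -3.13310456e-01,  9.49649620e-01,
        -1.42631838e+02],
       [ 0.00000000e+00,  0.00000000e+00,  0.00000000e+00,
         1.00000000e+00]])}
{'clock': 0.1, 'qpos': array([ 1.24657438e+00,  3.53617708e-01,  1.63403580e+00,  4.12487863e-06,
        1.15519854e+00, -2.40523801e-03]), 'qvel': array([-1.19186491e-03, -1.76157399e-03, -1.55984304e-03,  2.75729639e-04,
       -2.80045762e-05,  1.57459545e-03]), 'joint_efforts': array([ 5.22178652e-05, -6.06357336e+01, -3.42819929e+01,  1.02426025e-04,
        3.92442278e-03, -2.61143299e-06]), 'eef_pos': array([197.55120989, 592.51987394, 230.62276129]), 'tcp_rot': array([-3.14033327e+00, -6.80077166e-06,  2.81977428e+00]), 'contact_force': array([-0.0835438 ,  0.31037516,  0.32650361]), 'wrist_torque': array([-0.00054348,  0.00638658,  0.01333791]), 'grasp_force': 0.0, 'opening': 0.9993429817929849}
```

View pics/top0.png

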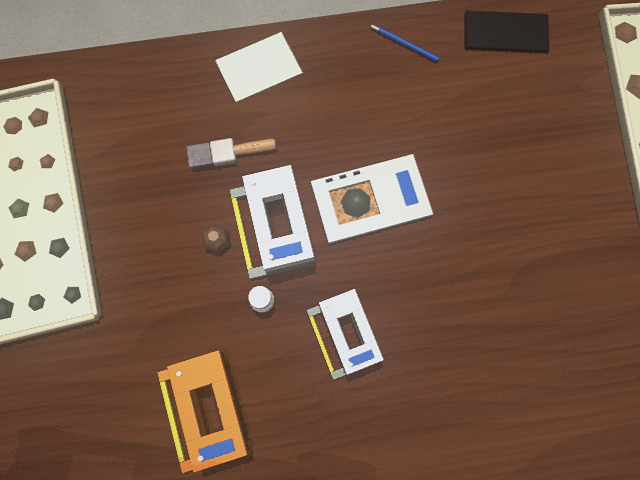

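View pics/side0.png

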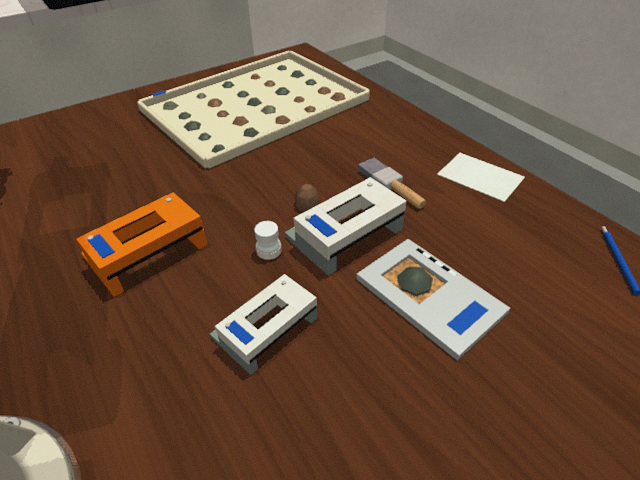

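Top view: the large white bridge has its beam at about (243,177), (292,165), (313,258) and (266,270), with the yellow bar to its left. The plate is at (312,181), (414,155), (432,213) and (329,241), tail to the right. The side view agrees. The small white bridge and the orange one are look-alikes. Next I'll measure the corners in both views.

```bash
cat > h.py <<'E'
import numpy as np,cv2
from rig import r
from scipy.spatial.transform import Rotation as R
def cam(n):
    c=r.camera_info(n)
    if n=="wrist":
        s=r.sense(); M=np.eye(4);M[:3,:3]=R.from_euler('xyz',s['tcp_rot']).as_matrix();M[:3,3]=s['eef_pos']
        T=np.linalg.inv(M@c['mount']); return c['K'],T[:3,:3],T[:3,3]
    return c['K'],cv2.Rodrigues(c['rvec'])[0],c['tvec']
def plane(C,uv,z):
    K,A,t=C; uv=np.atleast_2d(np.float64(uv)); d=(np.linalg.inv(K)@np.c_[uv,np.ones(len(uv))].T).T@A; o=-A.T@t
    return o+d*((z-o[2])/d[:,2])[:,None]
def tri(C1,C2,a,b):
    P=[c[0]@np.c_[c[1],c[2]] for c in(C1,C2)]
    X=cv2.triangulatePoints(P[0],P[1],np.float64(a).T.copy(),np.float64(b).T.copy()); return (X[:3]/X[3]).T
def proj(C,X):
    K,A,t=C; p=(np.atleast_2d(X)@A.T+t)@K.T; return p[:,:2]/p[:,2:]
E
python3 - <<'E'
from h import *
T=cam("top");S=cam("side"); print("cams",-T[1].T@T[2],-S[1].T@S[2], "tcp px",proj(T,r.sense()['eef_pos']),proj(S,r.sense()['eef_pos']))
it=cv2.imread("pics/top0.png");is_=cv2.imread("pics/side0.png")
def ref(im,p):
    g=cv2.cvtColor(im,cv2.COLOR_BGR2GRAY);return cv2.cornerSubPix(g,np.float32(p).reshape(-1,1,2),(4,4),(-1,-1),(3,30,.01)).reshape(-1,2)
# plate corners: front-right? order: FL(near top-left px),tail..,
tp=ref(it,[(312,181),(414,155),(432,213),(329,241)])
sp=ref(is_,[(408,240),(509,308),(459,352),(357,277)])
print(tp,sp);X=tri(T,S,tp,sp);print("plate tri",X.round(1));print(plane(T,tp,12).round(1));print(plane(S,sp,12).round(1))
tb=ref(it,[(243,177),(292,165),(313,258),(266,270)]);
sb=ref(is_,[(369,180),(406,203),(330,248),(294,218)])
print(tb,sb);print("bridge tri",tri(T,S,tb,sb).round(1));print(plane(T,tb,60).round(1));print(plane(S,sb,60).round(1))
h=cv2.cvtColor(it,cv2.COLOR_BGR2HSV);m=cv2.inRange(h,(22,120,100),(34,255,255));m[:,:225]=0;m[:,270:]=0;m[:170]=0;m[290:]=0
rc=cv2.minAreaRect(cv2.findNonZero(m));b=cv2.boxPoints(rc);print("yellow",b,plane(T,b,12).round(1))
E
```

```text
cams [321.99583992  95.41940416 942.62486512] [ 244.76268693 -301.87536917  505.05015195] tcp px [[-104.10780571  555.33370393]] [[-25.27259955  51.19442918]]
[[310.27612 180.87846]
 [412.54095 153.4864 ]
 [432.75986 213.62622]
 [328.40088 242.2265 ]] [[407.5259  238.22295]
 [510.00586 307.449  ]
 [458.90253 355.4602 ]
 [356.2551  273.17258]]
plate tri [[ 640.1   60.4   11.2]
 [ 662.8 -118.7   11. ]
 [ 553.9 -132.7    9.1]
 [ 530.8   46.6   11.4]]
[[ 639.4   60.7   12. ]
 [ 661.9 -118.1   12. ]
 [ 552.7 -131.7   12. ]
 [ 530.4   46.7   12. ]]
[[ 640.3   59.7   12. ]
 [ 663.  -119.4   12. ]
 [ 552.8 -133.9   12. ]
 [ 531.    46.    12. ]]
[[241.73277 176.11815]
 [290.29062 164.37143]
 [313.5305  256.26178]
 [263.07425 267.33218]] [[370.61133 176.27681]
 [406.139   200.15044]
 [327.82306 246.56113]
 [293.16513 217.37009]]
bridge tri [[648.  169.1  60.5]
 [655.8  89.9  60. ]
 [501.4  75.3  58.3]
 [495.1 155.1  58.4]]
[[647.3 169.6  60. ]
 [655.4  90.2  60. ]
 [501.   75.4  60. ]
 [495.4 154.8  60. ]]
[[650.2 169.3  60. ]
 [656.5  89.7  60. ]
 [500.6  73.9  60. ]
 [493.2 153.7  60. ]]
yellow [[231.04913 198.21613]
 [236.14932 197.05698]
 [252.112   267.29272]
 [247.01181 268.45187]] [[629.  196.   12. ]
 [629.8 187.3  12. ]
 [507.5 175.7  12. ]
 [506.8 184.1  12. ]]
```

Both views agree to about 2 mm, and the heights (about 11 and 60 mm) and sizes match the text. The plate centre is at (596,-36) with heading 97.1°. The bridge is at (575,122) with heading 95.4°. The plate therefore sits about 6 mm aside and turned 1.7°, and it needs about 130 mm of push. I'm moving behind the tail.

```bash
python3 -m inch '[[[-1,-0.925,0,0,0,0],[-1,-0.925,0,0,0,0],[-1,-0.925,0,0,0,0],[-1,-0.925,0,0,0,0],[-1,-0.925,0,0,0,0],[-1,-0.925,0,0,0,0],[-1,-0.925,0,0,0,0],[-1,-0.925,0,0,0,0]]]' 0
python3 -m inch '[[[-1,-0.925,0,0,0,0],[-1,-0.925,0,0,0,0],[-1,-0.925,0,0,0,0],[-1,-0.925,0,0,0,0],[-1,-0.925,0,0,0,0],[-1,-0.925,0,0,0,0],[-1,-0.925,0,0,0,0],[-1,-0.925,0,0,0,0]]]'
python3 -m inch '[[[-1,-0.925,0,0,0,0.25],[-1,-0.925,0,0,0,0.25],[-1,-0.925,0,0,0,0.25],[-1,-0.925,0,0,0,0.25],[-1,-0.925,0,0,0,0.25],[-1,-0.925,0,0,0,0.25],[-1,-0.925,0,0,0,0.25],[-1,-0.925,0,0,0,0.25]]]'
```

```text
clock: 0.77
eef_pos: [330.1, 350.3, 231.0]
tcp_rot: [-3.14, 0.001, 2.817]
contact_force: [0.7, -0.0, -0.1]
opening: 0.503
grasp_force: 0.0
clock: 1.43
eef_pos: [462.0, 112.4, 231.2]
tcp_rot: [-3.141, 0.001, 2.817]
contact_force: [-0.3, 0.3, 0.9]
opening: 0.495
grasp_force: 0.0
clock: 2.1
eef_pos: [593.4, -126.3, 230.8]
tcp_rot: [3.141, 0.001, 2.029]
contact_force: [-0.6, 0.9, -0.6]
opening: 0.496
grasp_force: 0.0
```

```bash
python3 -m inch '[[[-0.198,0.006,0,0,0,0.107],[-0.198,0.006,0,0,0,0.107],[-0.198,0.006,0,0,0,0.107],[-0.198,0.006,0.2,0,0,0.107],[-0.198,0.006,0.4,0,0,0.107],[-0.198,0.006,0.6,0,0,0.107],[-0.198,0.006,0.8,0,0,0.107],[-0.198,0.006,0.9,0,0,0.107]]]'
python3 - <<'E'
from h import *
print(r.sense()['eef_pos'],r.sense()['tcp_rot'])
cv2.imwrite("pics/w1.png",r.grab_frame("wrist")[:,:,::-1]);cv2.imwrite("pics/s1.png",r.grab_frame("side")[:,:,::-1])
E
```

```text
clock: 2.77
eef_pos: [607.2, -155.7, 46.5]
tcp_rot: [-3.136, -0.003, 1.7]
contact_force: [-1.0, 0.1, -0.5]
opening: 0.499
grasp_force: 0.0
[ 607.1906922  -155.66336086   46.51477787] [-3.13605033e+00 -2.71599862e-03  1.69978614e+00]
```

View pics/w1.png

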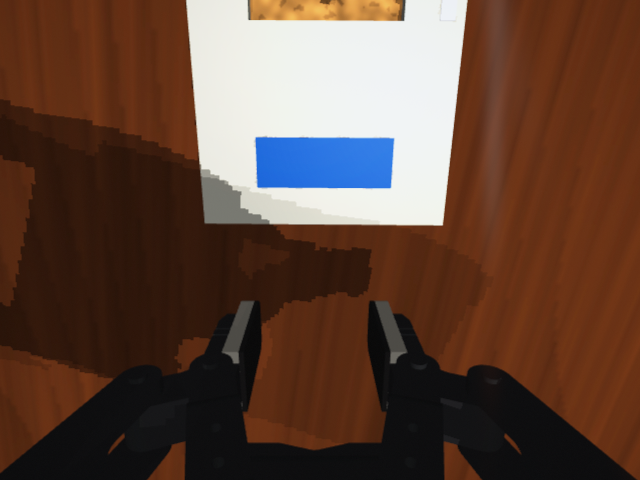

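View pics/s1.png

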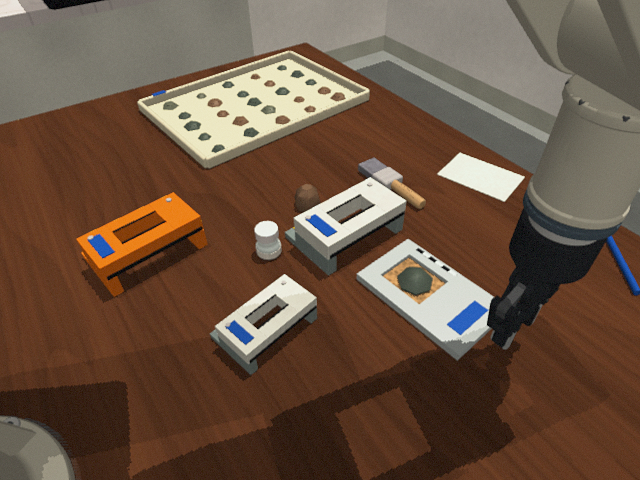

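The wrist view shows the tail edge at (204,223)–(443,225), parallel to the finger line. The plate's middle is at column 323 and the fingers' at 315, so I need about 4 mm sideways. The side view shows the gripper clear behind the tail.

```bash
python3 -m inch '[[[-0.03,0.02,0.05,0,0,0],[-0.03,0.02,0.1,0,0,0],[-0.03,0.02,0.15,0,0,0],[-0.03,0.02,0.15,0,0,0],[-0.03,0.02,0.15,0,0,0]]]'
python3 -m inch '[[[0,0,0.02,0,0,0],[0,0,0.04,0,0,0],[0,0,0.06,0,0,0],[0,0,0.06,0,0,0],[0,0,0.06,0,0,0]]]'
python3 - <<'E'
from h import *
W=cam("wrist");p=np.array([(204,223),(443,225)])
cv2.imwrite("pics/w2.png",r.grab_frame("wrist")[:,:,::-1]);
im=r.grab_frame("side");C=cam("side");u,v=proj(C,r.sense()['eef_pos'])[0].astype(int);print(u,v)
cv2.imwrite("pics/s2.png",cv2.resize(im[v-70:v+50,u-90:u+70,::-1],None,fx=5,fy=5))
E
```

```text
clock: 3.28
eef_pos: [614.8, -163.6, 21.3]
tcp_rot: [-3.141, -0.0, 1.698]
contact_force: [-0.7, 0.2, 0.1]
opening: 0.499
grasp_force: 0.0
clock: 3.7
eef_pos: [614.6, -163.6, 9.1]
tcp_rot: [-3.141, -0.0, 1.698]
contact_force: [-0.3, 0.5, 0.8]
opening: 0.497
grasp_force: 0.0
511 349
```

View pics/s2.png

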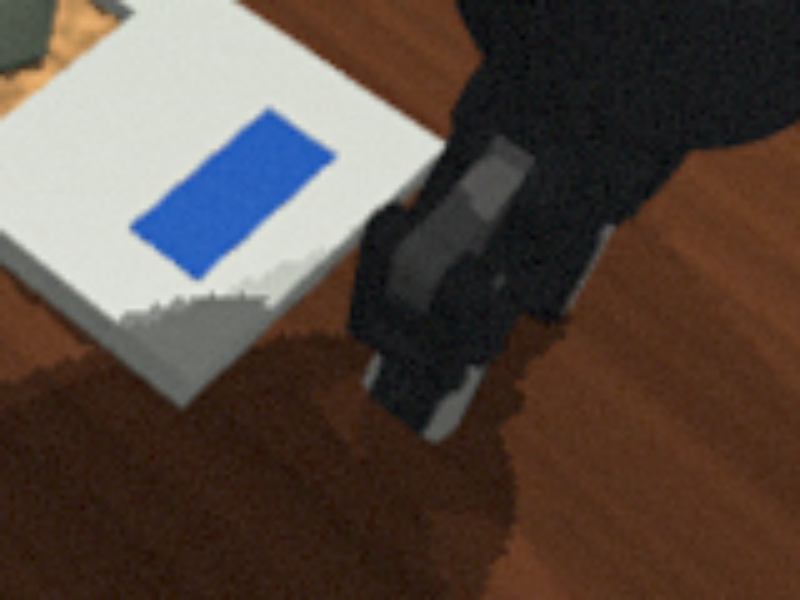

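View pics/w2.png

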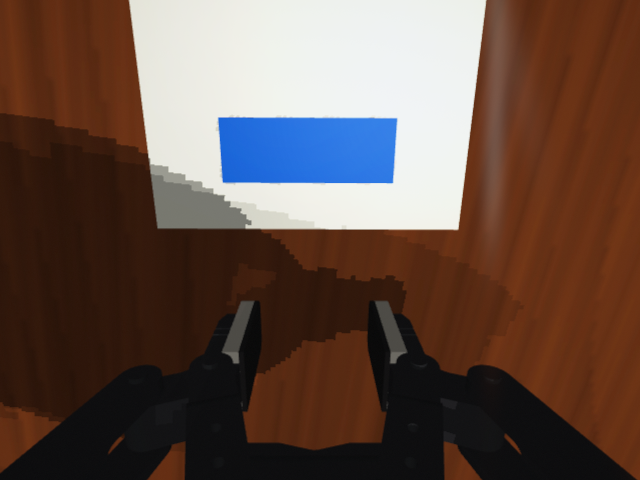

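In the wrist view the plate's middle is at column 308 against 314 for the fingers, so I go back 2 mm. The side crop shows the pads a few mm above the table, clear of the tail. I'm lowering 7 mm and closing most of the 28 mm gap.

```bash
python3 -m inch '[[[0,-0.012,0.018,0,0,0],[0,-0.012,0.035,0,0,0],[0.03,-0.012,0.035,0,0,0],[0.06,-0.012,0.035,0,0,0],[0.09,-0.012,0.035,0,0,0],[0.11,-0.012,0.035,0,0,0],[0.11,-0.012,0.035,0,0,0]]]'
python3 -m inch '[[[0.01,0,0,0,0,0],[0.02,0,0,0,0,0],[0.03,0,0,0,0,0],[0.04,0,0,0,0,0],[0.05,0,0,0,0,0],[0.06,0,0,0,0,0],[0.07,0,0,0,0,0],[0.08,0,0,0,0,0]]]'
cat > st.py <<'E'
from h import *
import sys
s=r.sense(); T=cam("top");it=r.grab_frame("top")[:,:,::-1].copy();cv2.imwrite(f"pics/t{sys.argv[1]}.png",it)
W=cam("wrist");w=r.grab_frame("wrist")[:,:,::-1].copy();cv2.imwrite(f"pics/wr{sys.argv[1]}.png",w)
g=cv2.inRange(cv2.cvtColor(w,cv2.COLOR_BGR2HSV),(100,120,80),(125,255,255));n,l,a,_=cv2.connectedComponentsWithStats(g)
B=np.array([575,122.3]);th=np.deg2rad(95.42);u=np.array([np.cos(th),np.sin(th)]);v=np.array([-u[1],u[0]])
for i in range(1,n):
    if a[i,4]>2000:
        c=cv2.boxPoints(cv2.minAreaRect(cv2.findNonZero((l==i).astype(np.uint8))));X=plane(W,c,12)[:,:2]
        e=max((X[1]-X[0],X[2]-X[1]),key=np.linalg.norm);m=X.mean(0)-B
        print("tape px",c.round(),"bridge xy",m@u,m@v,"len",np.linalg.norm(e),"ang rel",(np.degrees(np.arctan2(e[1],e[0]))-5.42+90)%180-90)
d=s['eef_pos'][:2]-B;print("tcp bridge",d@u,d@v,s['eef_pos'],s['tcp_rot'],s['contact_force'],s['clock'],"yaw rel",np.degrees(s['tcp_rot'][2])-95.42)
E
python3 st.py 3
```

```text
clock: 4.38
eef_pos: [609.5, -141.0, 2.3]
tcp_rot: [-3.141, -0.0, 1.699]
contact_force: [0.7, -0.6, -0.0]
opening: 0.5
grasp_force: 0.0
clock: 5.05
eef_pos: [607.7, -126.3, 2.4]
tcp_rot: [3.141, 0.0, 1.698]
contact_force: [-0.0, -2.1, 1.5]
opening: 0.503
grasp_force: 1.1
tape px [[226. 262.]
 [226. 203.]
 [400. 203.]
 [400. 262.]] bridge xy -211.59828897488475 -7.550567342485919 len 59.41551892552043 ang rel 1.836500761542439
tcp bridge -250.55192950929478 -9.074389176121231 [ 607.69990709 -126.27459644    2.36475228] [3.14140992e+00 1.84814926e-04 1.69820086e+00] [-0.03848119 -2.09850337  1.47887677] 5.05 yaw rel 1.8797418299777036
```

Contact was gentle (2 N), and the plate sits square on both fingertips, 9 mm aside at the tail and turned 1.9°. Next I push while steering it towards the tunnel line.

```bash
python3 -m inch '[[[0.02,-0.002,0,0,0,0],[0.04,-0.004,0,0,0,0],[0.06,-0.006,0,0,0,0],[0.08,-0.008,0,0,0,0],[0.1,-0.01,0,0,0,0],[0.12,-0.012,0,0,0,0],[0.14,-0.014,0,0,0,0],[0.16,-0.016,0,0,0,0]]]'
python3 st.py 4
```

```text
clock: 5.82
eef_pos: [600.3, -94.5, 2.3]
tcp_rot: [3.142, 0.0, 1.698]
contact_force: [0.5, -2.0, 0.4]
opening: 0.494
grasp_force: 1.1
tape px [[226. 203.]
 [401. 203.]
 [401. 263.]
 [226. 263.]] bridge xy -179.13237588482883 -3.1680354770673116 len 59.71520931032588 ang rel 1.8485036445729577
tcp bridge -218.23733101790114 -4.732426111596371 [600.32505468 -94.51459848   2.31244002] [3.14156645e+00 2.32906630e-05 1.69835821e+00] [ 0.47434727 -1.95827151  0.39064693] 5.8167 yaw rel 1.8887575624252122
```

```bash
python3 -m inch '[[[0.02,-0.002,0,0,0,0.001],[0.04,-0.004,0,0,0,0.002],[0.06,-0.006,0,0,0,0.004],[0.08,-0.008,0,0,0,0.006],[0.1,-0.01,0,0,0,0.007],[0.12,-0.011,0,0,0,0.008],[0.14,-0.012,0,0,0,0.009],[0.16,-0.013,0,0,0,0.01]]]'
python3 st.py 5
```

```text
clock: 6.58
eef_pos: [593.6, -63.1, 2.2]
tcp_rot: [-3.141, -0.0, 1.667]
contact_force: [0.2, -1.6, -0.6]
opening: 0.492
grasp_force: 0.8
tape px [[226. 203.]
 [401. 203.]
 [401. 263.]
 [226. 263.]] bridge xy -147.21120407867957 -0.7909776576089731 len 59.698199376278126 ang rel 0.019184580701335108
tcp bridge -186.328800652545 -0.9940891558989712 [593.58948509 -63.10183713   2.22103687] [-3.14139414e+00 -5.30777257e-05  1.66655569e+00] [ 0.15919431 -1.60586048 -0.62812191] 6.5833 yaw rel 0.0666071359980549
```

View pics/t5.png

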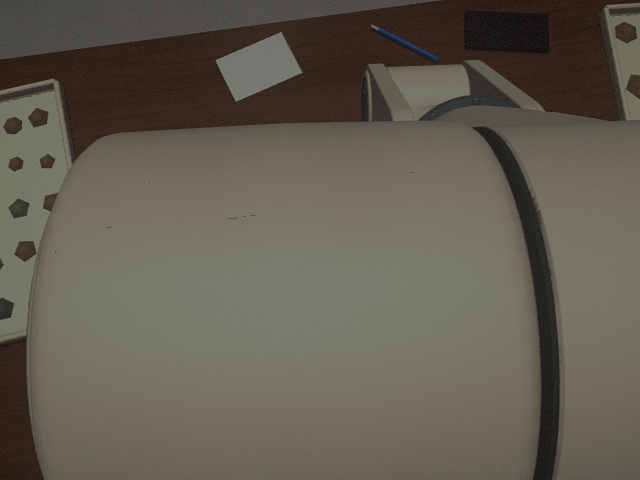

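The arm blocks the top view, but the wrist measurement shows the plate aligned (0.02°, 0.8 mm aside) with about 55 mm to go.

```bash
python3 -m inch '[[[0.02,-0.001,0,0,0,0],[0.045,-0.001,0,0,0,0],[0.07,-0.002,0,0,0,0],[0.095,-0.002,0,0,0,0],[0.12,-0.003,0,0,0,0],[0.14,-0.003,0,0,0,0],[0.16,-0.003,0,0,0,0],[0.18,-0.003,0,0,0,0]]]'
python3 -m inch '[[[0.01,0,0,0,0,0],[0.02,0,0,0,0,0],[0.03,0,0,0,0,0],[0.04,0,0,0,0,0],[0.05,0,0,0,0,0],[0.06,0,0,0,0,0]]]'
python3 st.py 6
```

```text
clock: 7.35
eef_pos: [589.7, -27.3, 2.3]
tcp_rot: [3.142, 0.0, 1.667]
contact_force: [-0.2, -2.3, 0.4]
opening: 0.498
grasp_force: 0.9
clock: 7.85
eef_pos: [588.6, -15.7, 2.3]
tcp_rot: [3.141, 0.0, 1.667]
contact_force: [0.4, -2.1, -0.1]
opening: 0.498
grasp_force: 1.0
tape px [[226. 204.]
 [401. 204.]
 [401. 263.]
 [226. 263.]] bridge xy -100.07160142028161 -0.3137986204362497 len 59.781665430008054 ang rel 0.036532967573577935
tcp bridge -138.70983927645253 -0.5055686983783759 [588.60526053 -15.74192116   2.3209461 ] [3.14149363e+00 6.14192795e-05 1.66670257e+00] [ 0.38608401 -2.09827077 -0.06081002] 7.85 yaw rel 0.07502284341245513
```

About 8 mm remain. I'm pushing on at 1 mm per row until the force rises.

```bash
python3 -m inch '[[[0.005,0,0,0,0,0],[0.01,0,0,0,0,0],[0.015,0,0,0,0,0],[0.02,0,0,0,0,0],[0.025,0,0,0,0,0],[0.03,0,0,0,0,0]]]'
python3 -m inch '[[[0.005,0,0,0,0,0],[0.01,0,0,0,0,0],[0.01,0,0,0,0,0]]]'
```

```text
clock: 8.45
eef_pos: [588.0, -9.8, 2.3]
tcp_rot: [-3.142, 0.0, 1.667]
contact_force: [0.4, -2.8, -0.4]
opening: 0.5
grasp_force: 0.9
clock: 8.7
eef_pos: [587.8, -8.3, 2.3]
tcp_rot: [3.142, 0.001, 1.667]
contact_force: [0.1, -6.1, 0.6]
opening: 0.499
grasp_force: 3.0
```

```bash
python3 -m inch '[[[0.004,0,0,0,0,0],[0.004,0,0,0,0,0]]]'
python3 -m inch '[[[0.004,0,0,0,0,0],[0.004,0,0,0,0,0],[0.004,0,0,0,0,0]]]'; python3 st.py 7
```

```text
clock: 8.87
eef_pos: [587.9, -8.3, 2.3]
tcp_rot: [3.141, 0.002, 1.668]
contact_force: [0.6, -10.5, -0.9]
opening: 0.5
grasp_force: 5.3
clock: 9.12
eef_pos: [587.9, -8.2, 2.3]
tcp_rot: [3.141, 0.002, 1.668]
contact_force: [0.2, -14.6, -0.1]
opening: 0.5
grasp_force: 7.5
tape px [[226. 204.]
 [401. 204.]
 [401. 263.]
 [226. 263.]] bridge xy -92.80354769685985 -0.3330497059187693 len 59.74463577528908 ang rel 0.07748787907169685
tcp bridge -131.11129767525244 -0.4706390883085306 [587.85276058  -8.18065153   2.31848009] [3.14138670e+00 2.41477162e-03 1.66770781e+00] [  0.18042608 -14.64134533  -0.08262931] 9.1167 yaw rel 0.1326189078041864
```

View pics/wr7.png

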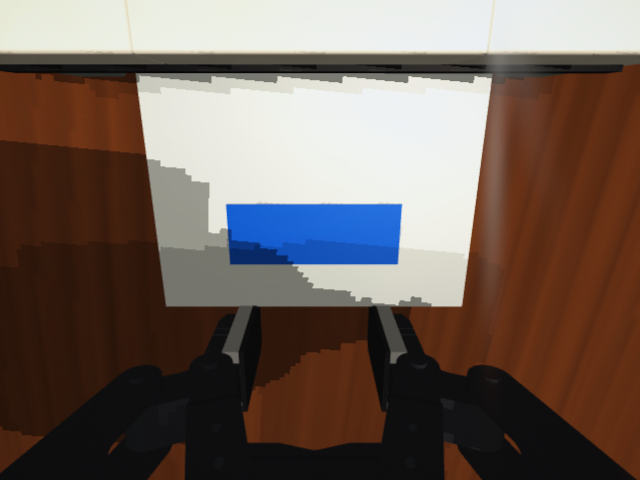

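The plate is home. The force rose to 15 N with no further motion, and the TCP sits at the predicted -131 mm. The wrist view shows the plate straight under the beam, with its tail edge at row 305. I'm backing straight off, then raising and swinging away for a top view.

```bash
python3 -m inch '[[[-0.01,0,0,0,0,0],[-0.03,0,0,0,0,0],[-0.07,0,0,0,0,0],[-0.13,0,0,0,0,0],[-0.2,0,0,0,0,0],[-0.3,0,0,0,0,0],[-0.4,0,0,0,0,0]]]'
python3 -m inch '[[[0,0,-0.15,0,0,0],[0,0,-0.35,0,0,0],[0,0,-0.55,0,0,0],[0,0,-0.75,0,0,0],[-0.2,0,-0.9,0,0,0],[-0.4,0,-0.9,0,0,0],[-0.6,0,-0.9,0,0,0],[-0.8,0,-0.9,0,0,0]]]'
python3 -m inch '[[[-0.2,0,0,0,0,0],[-0.4,0,0,0,0,0],[-0.6,0,0,0,0,0],[-0.8,0,0,0,0,0],[-1,0,0,0,0,0],[-1,0,0,0,0,0],[-1,0,0,0,0,0]]]'
python3 - <<'E'
from h import *
a=r.grab_frame("top")[:,:,::-1];b=r.grab_frame("side")[:,:,::-1]
cv2.imwrite("pics/end.png",cv2.resize(np.hstack([a[120:330,170:450],b[120:330,230:510]]),(800,300)))
E
```

```text
clock: 9.8
eef_pos: [595.4, -87.5, 2.3]
tcp_rot: [3.141, 0.0, 1.667]
contact_force: [-0.4, 0.8, 0.8]
opening: 0.501
grasp_force: 0.0
clock: 10.47
eef_pos: [610.6, -246.2, 183.9]
tcp_rot: [3.139, 0.001, 1.667]
contact_force: [0.9, 0.6, -0.8]
opening: 0.505
grasp_force: 0.0
clock: 11.05
eef_pos: [628.2, -445.8, 181.4]
tcp_rot: [-3.141, -0.0, 1.663]
contact_force: [0.2, 0.8, -0.4]
opening: 0.507
grasp_force: 0.0
```

View pics/end.png

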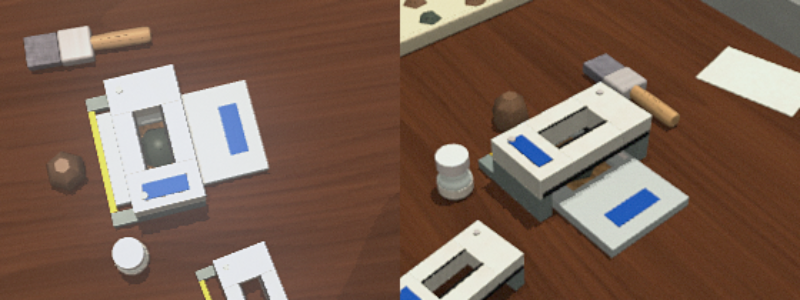

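The plate's front edge lies along the yellow bar (crop column about 105–120). The flake shows through the scan slit at (157,145), still in the well, and the jar, core and brush haven't moved. I'm handing in.

```bash
python3 -c "
from rig import r
print(r.sign_off())"
```

```text
the job is handed in; nothing more can be done
None
```

The carrier plate is fully home against the yellow stop bar, with the flake still in its well and the jar, core and brush where they were; the job was handed in at about 11 s on the robot's clock, and no verdict came back.

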